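# Slide the jig cover onto its pin and hold it down

## Robot

A 6-joint arm with a two-finger parallel gripper is mounted at the origin on the work surface. World frame = base frame: x ahead of the robot, y to its left, z up, the work surface at z = 0. Lengths are in m, angles in degrees, forces in N, time in s.
With the tool pointing down it reaches from about 0.3 to 0.75 m from the base axis. Payload 8.5 kg.
Tool frame: the origin (TCP) lies on the centre line of the jaws, within the pads' length; the fingertips stand 22 mm ahead of it and the grasp point (between the pads) lies 3 mm ahead of it (env.tip_reach is the distance from the TCP to the fingertips, in m); y points along the fingers, z is the direction in which the jaws open and shut, and the axes are right-handed (so a half turn about y gives the same grasp; the last joint's range is limited). The gripper opens to 85 mm and grips with 20 to 120 N. Pads are 22 mm wide; open, the fingers measure 114 mm over their backs; the gripper's body (76 mm by 85 mm) begins 54 mm behind the grasp point. The pads swing forward as they close: fully open they stand 13 mm farther back than shut.
Start: joints at [-87.164, 21.807, 74.336, -0, 83.858, -12.336], TCP at [0.144, -0.531, 0.253] pointing down, gripper open.
Joint ranges: [-178.18, 178.18], [-50.72, 133.34], [12.68, 142.11], [-81.47, 261.47], [9.98, 163.14], [-165.26, 165.26]. Speed limits (degrees/s): [136.94, 136.94, 180, 180, 180, 180].

## Interface

Orientations are given as a 3x3 rotation matrix whose columns are the frame's x, y, z axes.
In Python, from rig import env, get_image gives the robot as it stands. The module is installed in compiled form; this text tells all that it offers.
- The arm moves only by the tool carry_out, never from a script. Its argument "targets" is a list that holds one entry, the list of rows, each a list of 7 numbers: the closure, from 0 (fully open) to 1 (shut), then the shift along the world's x, y, z in mm, then the turn, a rotation vector about the world's x, y, z in degrees. In form: [[[claw, dx, dy, dz, ax, ay, az], ...]]. A call has 1 to 20 rows; each row is the pose to reach, as a shift and turn from the pose commanded when the call began; what a row does not reach only later rows make up. A row lasts 1/12 s, in which the tool goes at most 41.7 mm and 7.16 degrees, less where a joint would pass 70% of its speed; a pose out of reach is approached as far as the arm can. A call with a gripper value outside its range is refused whole. The fingers move at their own pace and stop on an object; "squeeze" is the grip in N (left out, the last holds). Time passes only in rows, so rows that repeat a pose let the fingers close. It gives the time, the measured TCP pose, the force and the opening at its end, in the units of the state.
- env.observe(): the state, without advancing time (a new reading comes with each control period).
- get_image(name): name is "side" or "top"; returns a dict with "img" (420x560x3 uint8, red, green, blue), "fx", "fy", "cx", "cy" (pixels), "rvec" (rotation vector, rad) and "tvec" (3), from world to camera coordinates, as OpenCV has them. Camera axes: x right, y down, z forward; pixel columns grow to the right and rows downward; lengths in m; the calibration is good to about 2 mm. A picture is of the moment at which its call begins. There is no depth.
- env.close_job(): hands the job in, once; it reports no verdict.
The state is a dict: "time_s": time; "q": joint angles; "qvel": joint speeds; "joint_efforts": joint torques, N m; "position": TCP position; "tool_rot": TCP orientation; "ft_force": force on the tool from outside, world axes, zero at the start; "wrist_torque": the same for the moment, N m; "grip_width": finger opening in m.
Only numpy, scipy, OpenCV 4.12 (cv2) and the standard library are available. Lean on these libraries where they do the work, as an engineer would, in place of code of your own. Each camera call takes 0.05 s, during which the arm holds its last target.

## Task

Flatten the silver wirework in the jig: take the aluminium cover by its blue rib and slide it over the clay slab, without lifting it off, out over the sprung steel plate until it drops onto the brass locating pin that the cover hides, square with the jig. Then press the cover all the way down to the stop of the springs and finish while still holding it pressed down there. Leave everything else where it is.

Things in the scene. Friction and masses are not known exactly. Their poses are not given: they have to be found in the camera images.
- cover_center (a point): loose jig cover, about 0.32 kg: aluminium plate 90 x 80 x 15 mm (x, y, z) with a blue rib on its middle, 50 mm long (x), 16 mm thick (y), 30 mm high above the plate; 45 mm high in all. The point is on its centre line, 22.5 mm above its underside; z up. It looks the same after a half turn. At the start it lies flat on the slab, its yaw within about 0.55 rad of the pin frame's.
- cover_hole (a point): mouth of the blind hole for the pin, in the middle of the cover's underside (hidden from above): 12.5 mm wide, 12 mm deep, with a 2 mm chamfer. Same axes as the cover
- pin_tip (a point): tip of the jig's brass pin: upright, 10 mm thick, its last 3 mm coned to 6 mm; stands in the middle of a dark sprung plate, 100 x 86 mm (x, y), with silver wire on it, whose top is 5.2 mm below this point. z up; +y points to the slab. The jig is fixed to the bench; place and yaw vary. Square: the cover's x axis parallel to this x axis, either way round, within 7 degrees.
- slab_edge (a point): middle of the top edge of the clay slab, beside the sprung plate; axes as the pin's. It lies 48 mm from the pin axis towards +y and 0.8 mm above the pin's tip (30 mm above the bench). The slab's flat top runs from here 200 mm to +y, 110 mm to -x and 150 mm to +x. On the pin the cover's underside rests on the sprung plate, 6 mm below the slab's top, and clears this edge by 8 mm.
- platen (a joint): travel of the sprung steel plate, m: 0 up (at rest, also under the cover's own weight), 0.005 fully down on its stop. Besides the cover's weight it takes about 3 N to start it and about 8 N to hold it fully down.
- leaf: bystander: silver wire leaf 50 x 26 mm, 3 mm high, lying on the far part of the slab; origin under its centre
- rosette: bystander: silver wire rosette 32 mm wide, 3 mm high, on the far part of the slab; origin under its centre
- cup: bystander: dark red cup 76 mm wide, 70 mm high, with tools standing in it up to 120 mm; origin under its centre
- jar: bystander: glass jar with red cap, 80 mm wide, 110 mm high; origin under its centre
- dish: bystander: white dish 130 mm wide, 16 mm high, with stones; origin under its centre
- tongs: bystander: dark bent-wire fork 145 x 30 mm, 7 mm high, lying on the bench; origin under its centre
- mallet: bystander: mallet lying on the bench, wooden handle 180 mm long along x, white head 70 mm long across it at the +x end, 32 mm high; origin under the handle
Mind the look-alikes: they are no part of the job. What is shaped like the part that bears cover_center but purple or turquoise is not meant.

How it is judged:
By the outcome, as a careful person would: the job done as asked, in the order asked, and still so for the second after the job is handed in, while the arm keeps its last pose, push and grip.
It also fails if it takes over 43 s, if anything falls off the work surface, if the arm or the gripper's body presses on something with over 40 N, if the wrist force passes 120 N, or if a joint passes its speed limit or range.

## Working session

There is one attempt and no reset: what is moved stays moved. The work goes in short steps, Python scripts to look and compute and a tool call to move; the robot and the scene stay as the last step left them, time stands still between calls to the robot, and variables do not carry over. Pictures are saved under pics/ and viewed, and the job is handed in when it is done.

Besides the shell and the picture viewer there is one more tool, called after ">>>" as a command line: name --argument value ..., lists and objects as JSON in quotes. carry_out: Moves the arm, as the interface text tells. Its arguments: {"type":"object","properties":{"targets":{"type":"array"},"squeeze":{"type":"number"}},"required":["targets"]}

```bash
mkdir -p pics; python3 - <<'E'
from rig import env,get_image
import cv2,numpy as np
for n in("side","top"):
    d=get_image(n);cv2.imwrite(f"pics/{n}0.png",d["img"][:,:,::-1]);print(n,d["fx"],d["fy"],d["cx"],d["cy"],d["rvec"],d["tvec"])
s=env.observe();print(s)
E
```

```text
side 546.3118372010156 546.3118372010156 276.57811796596707 202.055073400019 [ 0.58253128 -2.55023144  1.34581936] [0.48680219 0.17909369 1.52702696]
top 423.69574349969423 423.69574349969423 282.31797758274337 206.71482376537818 [ 2.1723548  -2.14944487  0.09622257] [-0.00249853  0.53711741  1.04265111]
{'time_s': 0.1, 'q': array([-8.71643974e+01,  2.18377211e+01,  7.43814632e+01, -4.98392229e-04,
        8.38566518e+01, -1.23370889e+01]), 'qvel': array([ 0.00385713, -0.11490759, -0.09797825, -0.0753874 ,  0.0229902 ,
        0.12769088]), 'joint_efforts': array([ 2.78054882e-03, -4.49216151e+01, -2.31657010e+01, -2.07562512e-04,
        3.65923355e-03,  2.69518061e-06]), 'position': array([ 0.14392245, -0.53058522,  0.25276176]), 'tool_rot': array([[-9.65141115e-01, -7.41165325e-05,  2.61730056e-01],
       [-2.61729923e-01,  1.32154076e-03, -9.65140249e-01],
       [-2.74354090e-04, -9.99999124e-01, -1.29487184e-03]]), 'ft_force': array([0.10428427, 0.6945186 , 0.20713821]), 'wrist_torque': array([-0.00765601, -0.04090284,  0.06981667]), 'grip_width': 0.08519655399646947}
```

View pics/side0.png

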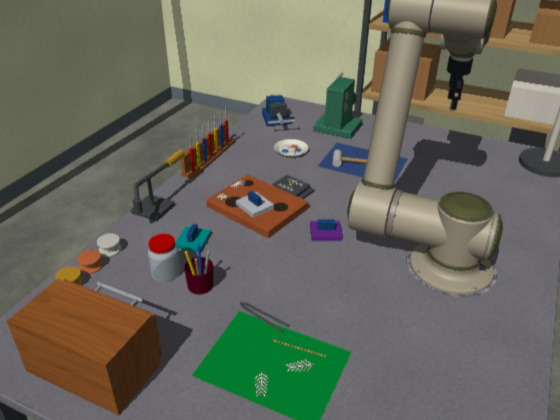

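View pics/top0.png

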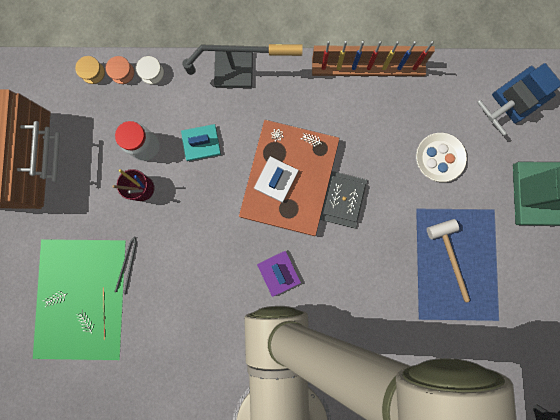

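The top view shows three rib-on-plate candidates. The silver plate with a blue rib is on the slab at (277,180) and is the one I want. The turquoise one at (200,141) and the purple one at (280,273) are look-alikes. The sprung plate with the brass pin is at (345,198). Next I'll take a close crop to check the choice.

```bash
python3 - <<'E'
import cv2
a=cv2.imread("pics/top0.png")[110:245,230:375];cv2.imwrite("pics/topc.png",cv2.resize(a,None,fx=5,fy=4.4*5/4.4*0.88,interpolation=cv2.INTER_CUBIC)[:600])
a=cv2.imread("pics/side0.png")[165:240,200:320];cv2.imwrite("pics/sidec.png",cv2.resize(a,None,fx=6,fy=6,interpolation=cv2.INTER_CUBIC))
E
```

```text
(no output)
```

View pics/topc.png

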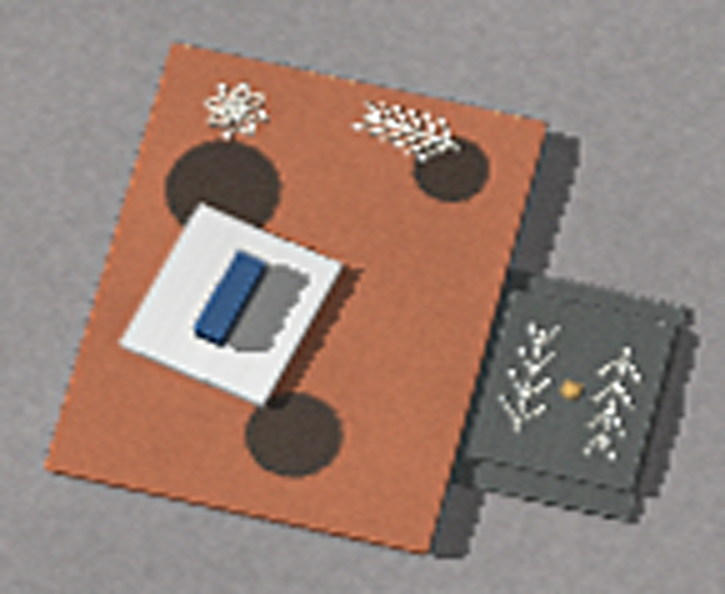

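View pics/sidec.png

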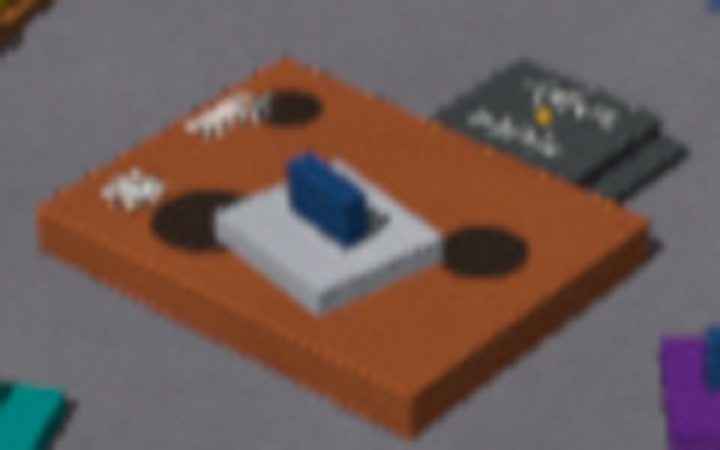

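The crop confirms it: silver plate, blue rib, lying on the slab between the burn marks. The pin is at crop pixel (571,390), top-view full pixel about (344,198). I'll fit poses from both views using the corners I read off.

```bash
cat > h.py <<'E'
import numpy as np,cv2
from scipy.optimize import least_squares
from rig import env,get_image
K={}
C={"side":(546.3118,276.578,202.055,[0.58253128,-2.55023144,1.34581936],[0.48680219,0.17909369,1.52702696]),
"top":(423.6957,282.318,206.7148,[2.1723548,-2.14944487,0.09622257],[-0.00249853,0.53711741,1.04265111])}
def proj(n,P):
    f,cx,cy,r,t=C[n]
    return cv2.projectPoints(np.array(P,float).reshape(-1,3),np.array(r),np.array(t),np.array([[f,0,cx],[0,f,cy],[0,0,1.]]),None)[0][:,0]
def up(n,u,z): # pixel to plane z
    f,cx,cy,r,t=C[n];R=cv2.Rodrigues(np.array(r))[0];d=R.T@[(u[0]-cx)/f,(u[1]-cy)/f,1];o=-R.T@np.array(t)
    return o+d*(z-o[2])/d[2]
def fit(obs,p0):
    # obs: list (cam,(u,v),local xyz); p = x,y,z,yaw
    def w(p,l):
        c,s=np.cos(p[3]),np.sin(p[3]);return [p[0]+c*l[0]-s*l[1],p[1]+s*l[0]+c*l[1],p[2]+l[2]]
    def f(p): return np.concatenate([proj(n,w(p,l))[0]-u for n,u,l in obs])
    s=least_squares(f,p0);return s.x,s.fun.reshape(-1,2)
E
python3 - <<'E'
from h import *
T=lambda u,v:np.array([230+(u+.5)/5-.5,110+(v+.5)/4.4-.5])
S=lambda u,v:np.array([200+(u+.5)/6-.5,165+(v+.5)/6-.5])
m=1e-3
cov=[("top",T(343,263),(45*m,-40*m,15*m)),("top",T(203,203),(45*m,40*m,15*m)),("top",T(120,343),(-45*m,40*m,15*m)),("top",T(266,405),(-45*m,-40*m,15*m))]
a,r=fit(cov,[.55,0,.03,-.4]);print("cov top",a,np.abs(r).max())
c2=cov+[("side",S(320,292),(-45*m,40*m,15*m)),("side",S(440,247),(-45*m,-40*m,15*m)),("side",S(216,217),(45*m,40*m,15*m)),("side",S(320,312),(-45*m,40*m,0))]
a,r=fit(c2,[.55,0,.03,-.4]);print("cov both",a,np.degrees(a[3]),r.round(2))
sl=[("top",T(547,120),(150*m,0,0)),("top",T(430,553),(-110*m,0,0)),("top",T(178,42),(150*m,200*m,0)),("top",T(45,470),(-110*m,200*m,0)),
("side",S(38,212),(150*m,200*m,0)),("side",S(285,60),(150*m,0,0)),("side",S(650,222),(-110*m,0,0)),("side",S(412,395),(-110*m,200*m,0)),
("top",T(571,390),(0,-48*m,-.8*m)),("side",S(543,115),(0,-48*m,-.8*m))]
for sub in(sl[:8],sl,sl[:4]+sl[8:9],sl[4:8]+sl[9:]):
    b,r=fit(sub,[.55,-.1,.03,-.2]);c,s=np.cos(b[3]),np.sin(b[3]);print("slab",b,np.degrees(b[3]),"pin",b[0]+s*.048,b[1]-c*.048);print(r.round(2).tolist())
E
```

```text
cov top [ 0.60574051  0.01898545  0.03255012 -0.44630355] 0.3333120041888833
cov both [ 0.60665164  0.01918416  0.0291574  -0.45178275] -25.885244692911126 [[ 0.24  0.14]
 [-0.22 -0.12]
 [ 0.22 -0.29]
 [-0.38 -0.24]
 [-0.09  0.48]
 [ 0.66 -1.3 ]
 [ 0.09 -0.24]
 [-0.01  1.16]]
slab [ 0.57279774 -0.10710195  0.02773351 -0.23463598] -13.443651607911605 pin 0.5616382723544292 -0.15378670386438
[[0.68, 0.03], [0.19, 0.05], [-0.97, -0.37], [0.14, -0.37], [-0.31, -0.28], [0.15, -0.26], [0.68, 0.09], [0.17, 0.87]]
slab [ 0.57258201 -0.10670391  0.02787149 -0.23554577] -13.495778719545878 pin 0.5613800762628426 -0.1533784941499915
[[0.58, 0.11], [-0.01, 0.12], [-1.06, -0.36], [-0.05, -0.37], [-0.33, -0.27], [0.18, -0.25], [0.68, 0.14], [0.11, 0.92], [0.53, -0.44], [0.41, 0.03]]
slab [ 0.57286684 -0.10680178  0.02266694 -0.23683908] -13.569879486762481 pin 0.5616045456662824 -0.15346183157241672
[[0.45, 0.56], [-0.15, 0.07], [-0.81, 0.07], [0.2, -0.42], [0.3, -0.27]]
slab [ 0.58116395 -0.12181344  0.01673387 -0.23158055] -13.268588308669994 pin 0.570147170775777 -0.1685320754235245
[[0.13, -0.27], [-0.0, -0.06], [-0.03, -0.11], [0.07, 0.37], [-0.18, 0.03]]
```

Both cameras put the slab top at about 28 mm and the cover underside at about 29 mm, which agrees with the stated 30 mm. The cover is at (0.607, 0.019) with yaw −25.9°. The pin is at (0.561, −0.153) with yaw −13.5°. I'll approach from above.

>>> carry_out --targets '[[[0,231,275,-30,0,0,-20],[0,231,275,-30,0,0,-20],[0,231,275,-30,0,0,-20],[0,231,275,-30,0,0,-20],[0,231,275,-30,0,0,-20],[0,231,275,-30,0,0,-20],[0,231,275,-30,0,0,-20],[0,462.5,550,-90,0,0,-41],[0,462.5,550,-90,0,0,-41],[0,462.5,550,-90,0,0,-41],[0,462.5,550,-90,0,0,-41],[0,462.5,550,-90,0,0,-41],[0,462.5,550,-90,0,0,-41],[0,462.5,550,-90,0,0,-41],[0,462.5,550,-90,0,0,-41],[0,462.5,550,-90,0,0,-41],[0,462.5,550,-90,0,0,-41],[0,462.5,550,-90,0,0,-41],[0,462.5,550,-90,0,0,-41],[0,462.5,550,-90,0,0,-41]]]'

```text
time_s: 1.77
position: [0.6066, 0.0207, 0.1621]
tool_rot: [[-0.901, -0.002, -0.433], [0.433, 0.0, -0.901], [0.002, -1.0, 0.001]]
ft_force: [-0.7, 0.5, 0.5]
grip_width: 0.0855
```

```bash
cat > snap.py <<'E'
from h import *
import sys
k=sys.argv[1]
d=get_image("top")["img"][110:245,230:375,::-1];e=get_image("side")["img"][165:240,200:320,::-1]
cv2.imwrite(f"pics/t{k}.png",cv2.resize(d,None,fx=5,fy=4.4,interpolation=cv2.INTER_CUBIC))
cv2.imwrite(f"pics/s{k}.png",cv2.resize(e,None,fx=6,fy=6,interpolation=cv2.INTER_CUBIC))
s=env.observe();print(s["time_s"],s["position"].round(4),s["ft_force"].round(1),s["grip_width"],np.degrees(np.arctan2(-s["tool_rot"][1,0],-s["tool_rot"][0,0])),s["q"].round(1))
E
python3 snap.py 1
```

```text
1.8667 [0.606  0.0188 0.1631] [0.5 0.8 0.3] 0.08558403169356713 -25.83594093684804 [ -9.4  31.7  73.1  -0.   75.3 106.4]
```

View pics/s1.png

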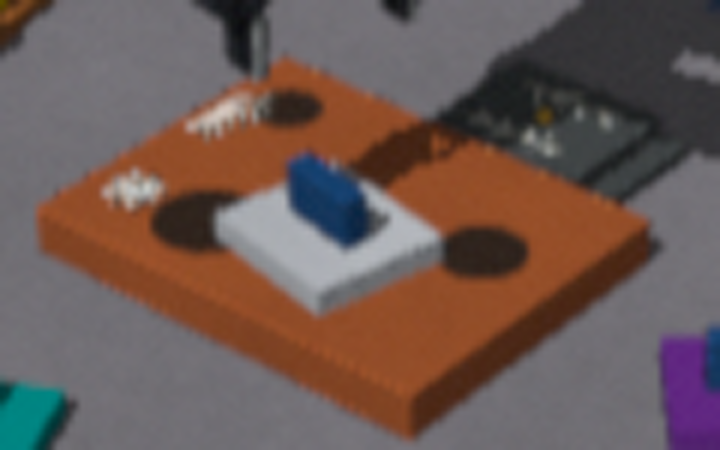

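View pics/t1.png

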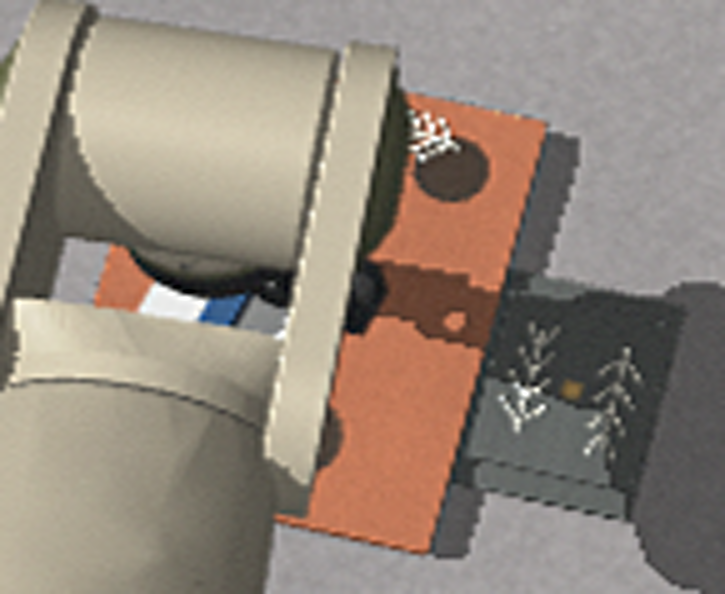

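The side crop shows the jaws above and astride the rib, with the rib top at about (325,175). The top view is mostly blocked by the arm. I'll descend and grip.

>>> carry_out --targets '[[[0,0,0,-35,0,0,0],[0,0,0,-60,0,0,0],[0,0,0,-80,0,0,0],[0,0,0,-90,0,0,0],[0,0,0,-90,0,0,0],[0.5,0,0,-90,0,0,0],[1,0,0,-90,0,0,0],[1,0,0,-90,0,0,0],[1,0,0,-90,0,0,0],[1,0,0,-90,0,0,0],[1,0,0,-90,0,0,0],[1,0,0,-90,0,0,0]]]' --squeeze 40

```text
time_s: 2.87
position: [0.6068, 0.0193, 0.0741]
tool_rot: [[-0.9, 0.001, -0.436], [0.436, -0.0, -0.9], [-0.001, -1.0, -0.001]]
ft_force: [-0.6, 0.1, 5.2]
grip_width: 0.0156
```

```bash
python3 snap.py 2
```

```text
2.9667 [0.6068 0.0193 0.0741] [-0.8  1.1  5.2] 0.01514439163087641 -25.820117579092443 [ -9.3  37.4  78.8   0.   63.7 106.5]
```

View pics/s2.png

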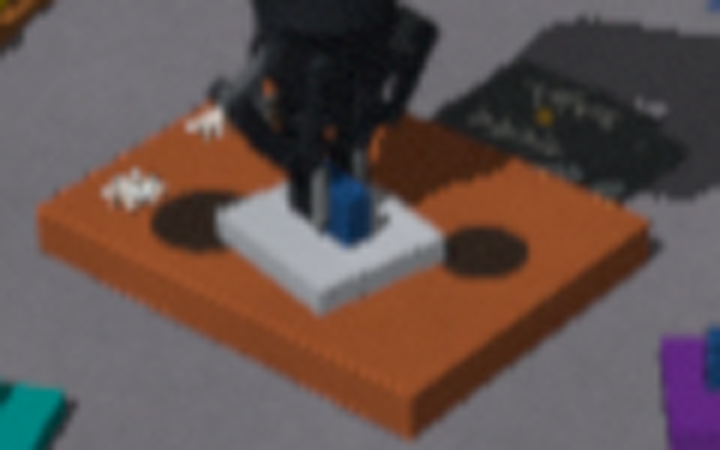

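The grip is on: the side crop shows the pads around the rib at about (340,210) and the width reads 15.5 mm. The arm is pushing down with about 5 N, so I'll ease that off slightly, then slide along the slab while squaring the yaw.

>>> carry_out --targets '[[[1,0,0,1,0,0,0],[1,-1,-5,1,0,0,1],[1,-3,-12,1,0,0,2],[1,-6,-22,1.2,0,0,3.5],[1,-9,-32,1.2,0,0,5],[1,-12,-42,1.2,0,0,6.5],[1,-15,-52,1.2,0,0,8],[1,-18,-62,1.2,0,0,9.5],[1,-21,-72,1.2,0,0,11],[1,-23,-82,1.2,0,0,12],[1,-25.5,-91,1.2,0,0,12.3],[1,-27,-97,1.2,0,0,12.3],[1,-28,-100,1.2,0,0,12.3],[1,-28,-100,1.2,0,0,12.3],[1,-28,-100,1.2,0,0,12.3]]]' --squeeze 60

```text
time_s: 4.22
position: [0.5783, -0.0807, 0.0743]
tool_rot: [[-0.972, -0.001, -0.234], [0.234, 0.0, -0.972], [0.001, -1.0, -0.0]]
ft_force: [0.3, -0.1, -3.1]
grip_width: 0.0148
```

```bash
python3 snap.py 3
```

```text
4.3167 [ 0.5784 -0.0804  0.0743] [ 0.3 -0.  -3.2] 0.015136910529090674 -13.514557868429355 [-19.5  35.6  82.8   0.   61.7  84. ]
```

View pics/s3.png

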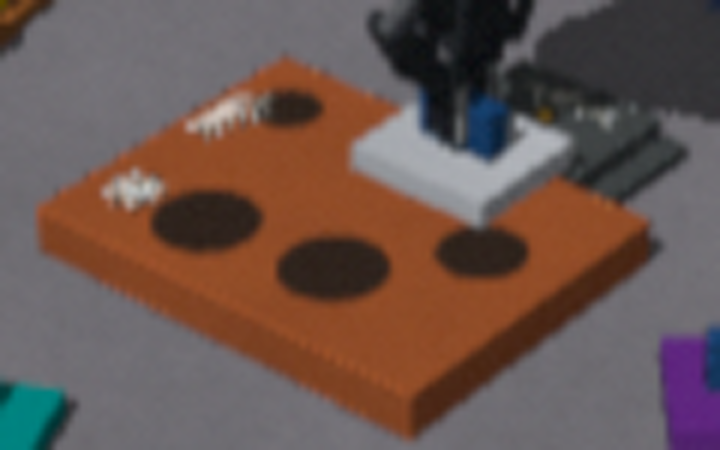

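View pics/t3.png

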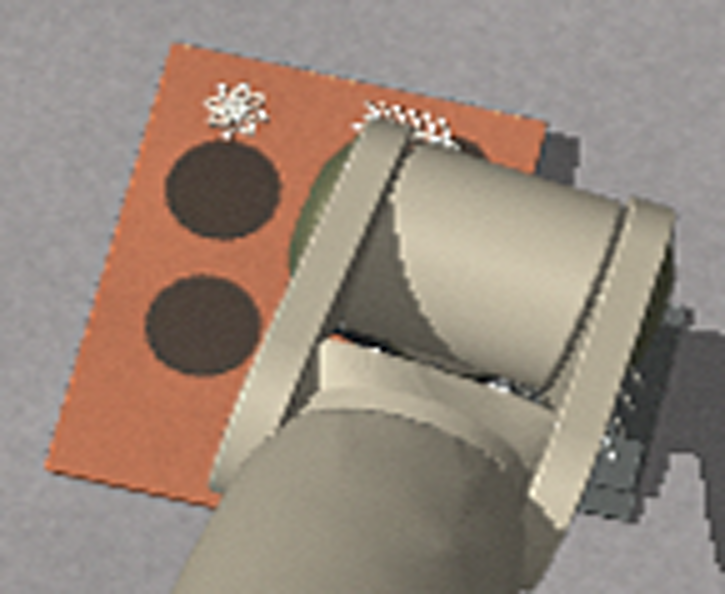

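The cover is near the slab edge and square. In the side crop its corners are at (352,150), (483,207) and (573,148). The force of −3.2 N says the arm is carrying the cover's weight, so it barely touches the slab. I'll lower it slightly and check the pin offset with the side view alone.

>>> carry_out --targets '[[[1,0,0,-0.4,0,0,0],[1,0,0,-0.4,0,0,0]]]'

```text
time_s: 4.48
position: [0.5785, -0.0804, 0.0742]
tool_rot: [[-0.972, 0.0, -0.233], [0.233, 0.0, -0.972], [-0.0, -1.0, -0.0]]
ft_force: [0.1, 1.1, -2.9]
grip_width: 0.015
```

```bash
python3 - <<'E'
from h import *
S=lambda u,v:np.array([200+(u+.5)/6-.5,165+(v+.5)/6-.5])
s=env.observe();print(s["position"],s["ft_force"])
P=up("side",S(543,115),.0292);print("pin side",P)
T=lambda u,v:np.array([230+(u+.5)/5-.5,110+(v+.5)/4.4-.5])
print("pin top",up("top",T(571,390),.0292))
for a,l in(((352,150),(45,40)),((483,207),(-45,40)),((573,148),(-45,-40))):
    y=np.radians(-13.5);c,q=np.cos(y),np.sin(y)
    w=up("side",S(*a),.045);print("centre from side corner",w[0]-(c*l[0]-q*l[1])/1e3,w[1]-(q*l[0]+c*l[1])/1e3)
E
```

```text
[ 0.57848773 -0.08044528  0.07417398] [ 0.14169208  1.11957323 -2.91847203]
pin side [ 0.56134712 -0.14990523  0.0292    ]
pin top [ 0.55998895 -0.15175542  0.0292    ]
centre from side corner 0.5760177077714597 -0.07848282963716403
centre from side corner 0.577142565146972 -0.0811357981643058
centre from side corner 0.5764345434301105 -0.07584075537415134
```

>>> carry_out --targets '[[[1,0,0,-0.4,0,0,0],[1,0,0,-0.4,0,0,0],[1,0,0,-0.4,0,0,0]]]'

```text
time_s: 4.73
position: [0.5785, -0.0805, 0.0741]
tool_rot: [[-0.972, 0.0, -0.234], [0.234, 0.0, -0.972], [-0.0, -1.0, -0.0]]
ft_force: [-2.4, 3.4, 4.1]
grip_width: 0.0149
```

Contact confirmed at z = 74.1 mm. I'll slide on to about 12 mm before the pin with a light touch.

>>> carry_out --targets '[[[1,0,0,0.2,0,0,0],[1,-1,-4,0.2,0,0,0],[1,-2,-9,0.2,0,0,0],[1,-3.3,-15,0.2,0,0,0],[1,-4.6,-21,0.2,0,0,0],[1,-6,-27,0.2,0,0,0],[1,-7.5,-33,0.2,0,0,0],[1,-9,-39,0.2,0,0,0],[1,-10.3,-45,0.2,0,0,0],[1,-11.5,-51,0.2,0,0,0],[1,-12.7,-56,0.2,0,0,0],[1,-13.7,-60,0.2,0,0,0],[1,-13.7,-60,0.2,0,0,0],[1,-13.7,-60,0.2,0,0,0]]]'

```text
time_s: 5.9
position: [0.5645, -0.1418, 0.0741]
tool_rot: [[-0.972, -0.0, -0.234], [0.234, -0.002, -0.972], [-0.0, -1.0, 0.002]]
ft_force: [-1.4, -3.0, 5.4]
grip_width: 0.015
```

```bash
python3 snap.py 4
```

```text
6.0 [ 0.5646 -0.1418  0.0741] [-2.2 -4.6  5. ] 0.015161215195956186 -13.516672529274626 [-25.7  35.4  83.2  -0.1  61.4  77.9]
```

View pics/s4.png

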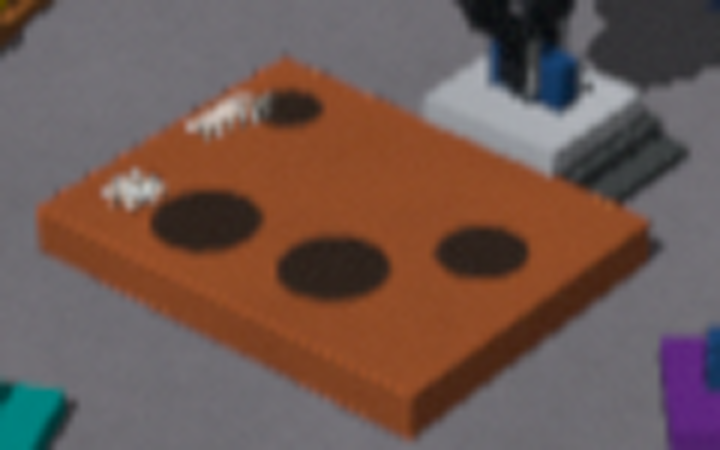

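View pics/t4.png

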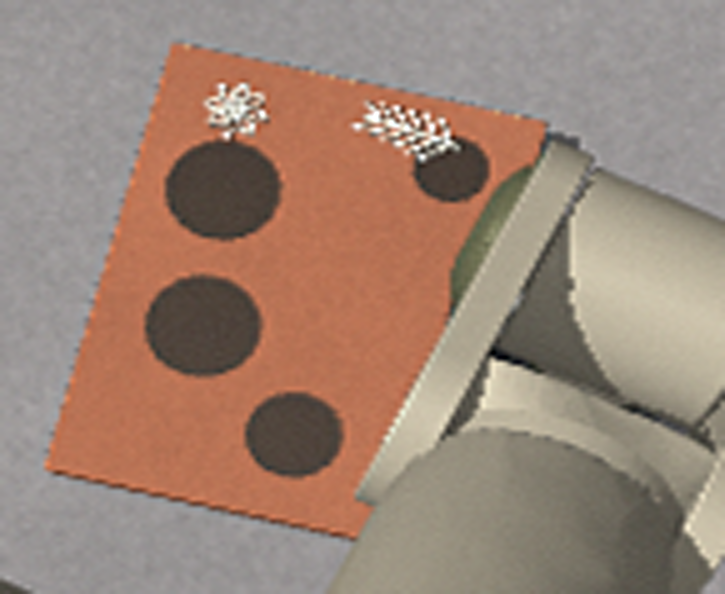

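The side crop shows the cover mostly over the plate, with its near corner at (555,157) and its trailing edge still at the slab edge. It's still at slab height. I'll advance in small steps and watch z.

>>> carry_out --targets '[[[1,-0.5,-2,0,0,0,0],[1,-1,-4,0,0,0,0],[1,-1,-4,0,0,0,0]]]'

```text
time_s: 6.25
position: [0.5633, -0.1449, 0.0733]
tool_rot: [[-0.972, -0.001, -0.234], [0.234, 0.0, -0.972], [0.001, -1.0, 0.0]]
ft_force: [0.0, -0.8, -2.5]
grip_width: 0.015
```

>>> carry_out --targets '[[[1,-0.5,-2,0,0,0,0],[1,-1,-4,0,0,0,0],[1,-1,-4,0,0,0,0]]]'

```text
time_s: 6.5
position: [0.5623, -0.1492, 0.0734]
tool_rot: [[-0.972, -0.001, -0.234], [0.234, 0.0, -0.972], [0.001, -1.0, 0.0]]
ft_force: [0.2, 0.1, -3.1]
grip_width: 0.0149
```

The cover is off the slab and hanging at pin-tip level. The trailing edge left the slab at y ≈ −0.143, which puts the pin at y ≈ −0.151 to −0.152. I'll centre over it and lower gently.

>>> carry_out --targets '[[[1,-0.5,-2.5,0,0,0,0],[1,-0.5,-2.5,-0.5,0,0,0],[1,-0.5,-2.5,-1,0,0,0],[1,-0.5,-2.5,-1.5,0,0,0],[1,-0.5,-2.5,-2,0,0,0],[1,-0.5,-2.5,-2,0,0,0]]]'

```text
time_s: 7.0
position: [0.5622, -0.1512, 0.0718]
tool_rot: [[-0.972, -0.0, -0.234], [0.234, 0.0, -0.972], [0.0, -1.0, -0.0]]
ft_force: [-0.2, -0.5, -3.6]
grip_width: 0.0146
```

There's no contact force at 1.5 mm below tip height, so the pin is inside the hole mouth. I'll keep lowering toward the plate, where z should be about 68.1 mm.

>>> carry_out --targets '[[[1,0,0,-0.7,0,0,0],[1,0,0,-1.4,0,0,0],[1,0,0,-2.1,0,0,0],[1,0,0,-2.8,0,0,0],[1,0,0,-2.8,0,0,0]]]'

```text
time_s: 7.42
position: [0.5622, -0.1513, 0.069]
tool_rot: [[-0.972, -0.0, -0.234], [0.234, 0.0, -0.972], [0.0, -1.0, -0.0]]
ft_force: [-0.6, -0.4, -3.0]
grip_width: 0.0148
```

>>> carry_out --targets '[[[1,0,0,-0.5,0,0,0],[1,0,0,-1,0,0,0],[1,0,0,-1.4,0,0,0],[1,0,0,-1.4,0,0,0],[1,0,0,-1.4,0,0,0]]]'

```text
time_s: 7.83
position: [0.5623, -0.1513, 0.0681]
tool_rot: [[-0.972, 0.0, -0.234], [0.234, -0.0, -0.972], [-0.0, -1.0, 0.0]]
ft_force: [-2.2, 1.2, 1.8]
grip_width: 0.0149
```

```bash
python3 snap.py 5
```

```text
7.9333 [ 0.5623 -0.1513  0.068 ] [-1.4  1.5  2.2] 0.014682049816747632 -13.527897145374293 [-26.7  35.9  83.4  -0.   60.6  76.8]
```

View pics/s5.png

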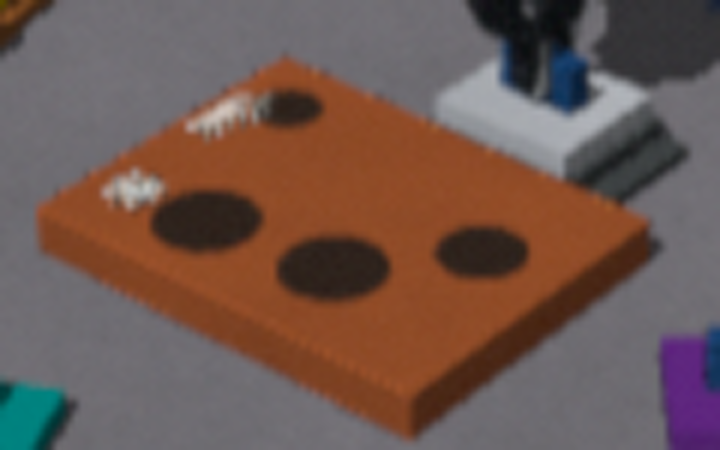

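The cover is seated on the pin: z = 68.1 mm is exactly 6 mm below slab contact, the force turned upward there, and yaw is −13.5°. The side crop shows it sunk beside the slab edge. Now I'll press.

>>> carry_out --targets '[[[1,0,0,-0.7,0,0,0],[1,0,0,-1.4,0,0,0],[1,0,0,-2.1,0,0,0],[1,0,0,-2.8,0,0,0],[1,0,0,-3.5,0,0,0],[1,0,0,-4.2,0,0,0],[1,0,0,-4.9,0,0,0],[1,0,0,-5.5,0,0,0],[1,0,0,-5.5,0,0,0],[1,0,0,-5.5,0,0,0]]]' --squeeze 80

```text
time_s: 8.77
position: [0.5623, -0.1513, 0.0632]
tool_rot: [[-0.972, 0.001, -0.234], [0.234, -0.0, -0.972], [-0.001, -1.0, 0.0]]
ft_force: [-5.2, 1.9, 11.7]
grip_width: 0.0143
```

>>> carry_out --targets '[[[1,0,0,-0.4,0,0,0],[1,0,0,-0.8,0,0,0],[1,0,0,-0.8,0,0,0],[1,0,0,-0.8,0,0,0]]]'

```text
time_s: 9.1
position: [0.5623, -0.1513, 0.0631]
tool_rot: [[-0.972, 0.001, -0.234], [0.234, -0.001, -0.972], [-0.001, -1.0, 0.0]]
ft_force: [-7.3, 1.6, 19.4]
grip_width: 0.014
```

```bash
python3 snap.py 6
```

```text
9.2 [ 0.5623 -0.1513  0.0631] [-8.   1.  18.9] 0.014455638755278097 -13.521207797386284 [-26.7  36.3  83.7  -0.   59.9  76.8]
```

View pics/s6.png

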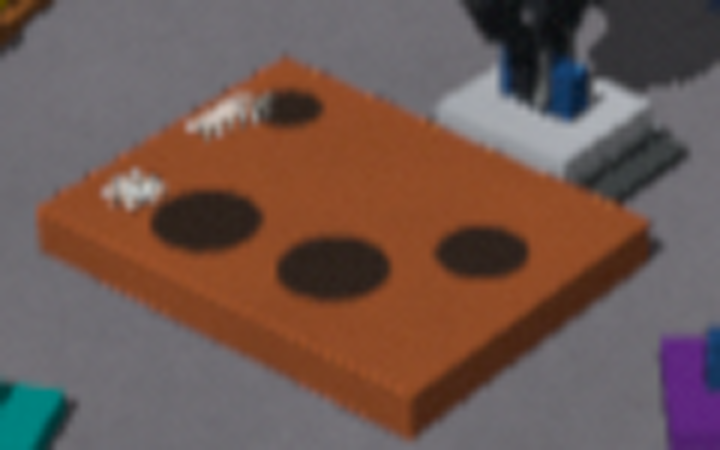

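It's on the stop: travel is 5.0 mm from the seated height, and 0.8 mm more command raised the force from 12 to 19 N with almost no motion. The side crop shows the cover level, square and lower beside the slab. The leaf and rosette haven't moved. I'll hand it in.

```bash
python3 -c "
from rig import env
print(env.close_job())"
```

```text
the job is handed in; nothing more can be done
None
```

The cover is on the brass pin, pressed down to the stop of the springs and still held there. I handed the job in at 9.2 s. I took it by its blue rib, slid it over the slab while turning it 12.3° to square it with the jig, and lowered it onto the pin before pressing.

**Last checks**
- **Seated:** the cover came to rest on the sprung plate 6.0 mm below slab contact height, as the text gives.
- **Square:** the gripper's yaw is −13.5°, matching the jig's fitted −13.5°.
- **Pressed to the stop:** it went down 5.0 mm. Commanding another 0.8 mm raised the force from 12 to 19 N with almost no movement.
- **Other items:** the leaf and rosette look undisturbed in the last side picture. I didn't check the other bystanders again.

**Flaws and disagreements**
- **Light contact on the slab:** partway through the first slide the arm was carrying the cover's weight, about 0.2 mm above contact height. I lowered it back into contact before going on.
- **Sideways load:** about 8 N was left on the tool at the end.
- **Pin position:** my camera estimates differed by 2 to 4 mm. The cover still went onto the pin without resistance.

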